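Hang the brush caddy inside the rinsing tub

TASK

Hang the brush caddy inside the deep rinsing tub: hook its bent lip over the rim of one of the tub's long sides, so that the lip is outside, the pocket hangs upright inside, clear of the tub's floor, and let go. Lower it gently onto the rim before you let go, without dropping it; do not shove the tub along the table, and leave the shallow tray, the two jars and the pastel box where they are.

Things in the scene. Friction and masses are not known exactly. Their poses are not given: they have to be found in the camera images.
- caddy_mid (a point): Centre of the loose brush caddy: on its vertical mid-axis, 65 mm above its underside; its axes are the caddy's (z up). A bare-aluminium, open-topped pocket 50 (x) x 100 (y) x 70 mm high, 131 mm high with its handle, about 0.15 to 0.31 kg, standing upright on the table. The bent lip is along its -x long side, which at the start faces roughly towards the robot (within 0.6 rad).
- caddy_handle (a point): Centre of the caddy's handle, 60 mm above caddy_mid (125 mm above the underside): a flat wooden bar 10 mm wide (x), 100 mm long (y), 12 mm high, joined to the pocket by a flat upright at each end; free space under and beside it. Same axes as the caddy.
- caddy_lip (a point): Mid-length of the lip's lower edge, at x = -44, z = -6.5 mm from caddy_mid. The pocket's -x wall (outer face x = -25) bends outward into a flat top 80 mm long (y), its underside 17 mm above caddy_mid, then a leaf runs down (inner face x = -40): a slot 15 mm wide, open downward. The leaf's last 9 mm flare outward to x = -48, z = -9 mm. Same axes as the caddy.
- tub: Deep rinsing tub, the container to hang the caddy in: loose, open-topped white stoneware box, 140 mm (x) by 180 mm (y, the long sides) by 120 mm high outside, walls 6 mm thick, floor 6 mm, empty, 1.3 kg. Origin at the centre of its underside, on the table; z up. The long sides are the walls at its -x and +x; they span 64 to 70 mm from the origin.
- tray: Shallow tray of the same white stoneware, 120 mm (x) by 160 mm (y) by only 45 mm high; too shallow for the caddy. Loose bystander. Origin at the centre of its underside.
- jar_a: Small paint jar with a white cap, 52 mm across, 70 mm high. Loose bystander. Origin at the centre of its underside.
- jar_b: Another jar like it. Loose bystander. Origin at the centre of its underside.
- pastels: Open wooden box of pastel sticks, 90 mm (x) by 160 mm (y) by 30 mm high. Loose bystander. Origin at the centre of its underside.
Mind the look-alikes: they are no part of the job. What is shaped like the part that bears caddy_mid but blue or green is not meant.

How it is judged:
By the outcome, as a careful person would: the job done as asked, in the order asked, and still so for the second after the job is handed in, with the robot touching nothing.
It also fails if it takes over 42 s, if anything falls off the work surface, if the arm or the gripper's body presses on something with over 40 N, if the wrist force passes 120 N, or if a joint passes its speed limit or range.

ROBOT

A 6-joint arm with a two-finger parallel gripper is mounted at the origin on the work surface. World frame = base frame: x ahead of the robot, y to its left, z up, the work surface at z = 0. Lengths are in m, angles in rad, forces in N, time in s.
With the tool pointing down it reaches from about 0.35 to 0.775 m from the base axis. Payload 7.3 kg.
Tool frame: the origin (TCP) lies at the very end of the fingers, on their centre line; the grasp point (between the pads) lies 19 mm behind it; z points along the fingers, y is the line along which they close (so a half turn about z gives the same grasp; the last joint's range is limited). The gripper opens to 92 mm and grips with 3 to 60 N. Pads are 19 mm wide; open, the fingers measure 130 mm over their backs; the gripper's body (75 mm by 190 mm) begins 47 mm behind the grasp point.
Start: joints at [-1.398, 0.342, 1.524, -0, 1.275, -0.146], TCP at [0.165, -0.499, 0.227] pointing down, gripper open.
Joint ranges: [-2.53, 2.53], [-0.77, 2.02], [0.04, 2.7], [-1, 4.14], [0.28, 2.66], [-3.11, 3.11]. Speed limits (rad/s): [2.57, 2.57, 3.14, 3.14, 3.14, 3.14].

INTERFACE

Orientations are given as a unit quaternion [x, y, z, w].
In Python, from station import arm gives the robot as it stands.
- The arm moves only by the shell command python3 -m pendant 'ROWS' [OPENING] [FORCE]. ROWS is JSON, a list that holds one entry, the list of rows, each a list of 6 numbers: the shift along the tool's x, y, z in m, then the turn, a rotation vector about the tool's x, y, z in rad. A call has 1 to 12 rows; each row shifts and turns the commanded pose from where the row before left it, along the tool's axes as they then stand; what a row does not reach is not made up. A row lasts 1/8 s, in which the tool goes at most 62.5 mm and 10.7 degrees, less where a joint would pass 70% of its speed; a pose out of reach is approached as far as the arm can. A call is refused whole if a number of a shift passes 0.0625 or a number of a turn 0.188, either way. A call with a gripper value outside its range is refused whole. OPENING is the opening, from 0 (shut) to 1 (fully open), set as the call begins (- or left out, the last holds). The fingers move at their own pace and stop on an object; FORCE is the grip in N (left out, the last holds). Time passes only in rows, so rows that do not move let the fingers close. It gives the time, the measured TCP pose, the force, the opening and the grip force at its end, in the units of the state.
- arm.state(): the state, without advancing time (a new reading comes with each control period).
- arm.snapshot(name): name is "scene" or "top" or "wrist"; returns (picture, depth): 384x512x3 uint8, red, green, blue; 384x512 float32, m along the optical axis (not along the pixel's ray), 0 where there is no reading.
- arm.camera_info(name): a dict with "mtx" (3x3 intrinsics, pixels), "view" (4x4, takes a point from world to camera coordinates). Camera axes: x right, y down, z forward; pixel columns grow to the right and rows downward; lengths in m; the calibration is good to about 2 mm. The wrist camera is an equidistant fisheye: a pixel r from the principal point sees the ray r / f radians off the axis. A picture is of the moment at which its call begins: read the wrist's pose just before it. camera_info takes no time and is no camera call; for the wrist camera it gives the pose at the moment of the call.
- arm.job_done(): hands the job in; it is judged then, once.
The state is a dict: "t": time; "q": joint angles; "qvel": joint speeds; "tau": joint torques, N m; "position": TCP position; "eef_rot": TCP orientation; "contact_force": force on the tool from outside, world axes, zero at the start; "ft_torque": the same for the moment, N m; "opening": finger opening in m; "finger_force": force on a finger pad.
Only numpy, scipy, OpenCV 4.12 (cv2) and the standard library are available. Lean on these libraries where they do the work, as an engineer would, in place of code of your own. Each camera call takes 0.05 s, during which the arm holds its last target. There are 200 camera calls.

## Working session

There is one attempt and no reset: what is moved stays moved. The work goes in short steps, Python scripts to look and compute and a shell command to move; the robot and the scene stay as the last step left them, time stands still between calls to the robot, and variables do not carry over. Pictures are saved under pics/ and viewed, at most 10 in all, crops included, and the job is handed in when it is done.

```bash
ls; mkdir -p pics
python3 - <<'E'
from station import arm
import cv2,numpy as np
for n in ["top","scene"]:
    p,d=arm.snapshot(n); cv2.imwrite(f"pics/{n}0.png",p[:,:,::-1]); np.savez(f"{n}0.npz",p=p,d=d,**arm.camera_info(n))
    print(n,{k:np.round(v,3).tolist() for k,v in arm.camera_info(n).items()})
print(arm.state())
E
```

```text
pics
top {'mtx': [[461.645, 0.0, 257.568], [0.0, 461.645, 186.622], [0.0, 0.0, 1.0]], 'view': [[-0.001, -1.0, 0.024, -0.009], [-0.999, 0.0, -0.054, 0.56], [0.054, -0.024, -0.998, 1.074], [0.0, 0.0, 0.0, 1.0]]}
scene {'mtx': [[439.241, 0.0, 256.737], [0.0, 439.241, 194.256], [0.0, 0.0, 1.0]], 'view': [[0.085, 0.996, -0.013, -0.06], [0.566, -0.059, -0.822, -0.228], [-0.82, 0.063, -0.569, 1.421], [0.0, 0.0, 0.0, 1.0]]}
{'t': 0.1, 'q': array([-1.39799997e+00,  3.42644847e-01,  1.52485885e+00,  1.90590853e-05,
        1.27540293e+00, -1.46024524e-01]), 'qvel': array([ 0.00061147,  0.00163931, -0.0020648 , -0.0006898 ,  0.00056658,
       -0.0001466 ]), 'tau': array([ 1.54604379e-03, -4.32004488e+01, -2.44694155e+01,  7.18600536e-02,
        5.26015169e-02, -5.27186035e-05]), 'position': array([ 0.16451611, -0.49820543,  0.22614058]), 'eef_rot': array([ 9.87321268e-01,  1.58733371e-01,  3.20092024e-07, -6.57046602e-04]), 'contact_force': array([-0.21628446,  0.7809748 , -0.10153361]), 'ft_torque': array([ 0.00125246, -0.00966549, -0.0126157 ]), 'finger_force': 0.0, 'opening': 0.09192025181872679}
```

View pics/top0.png

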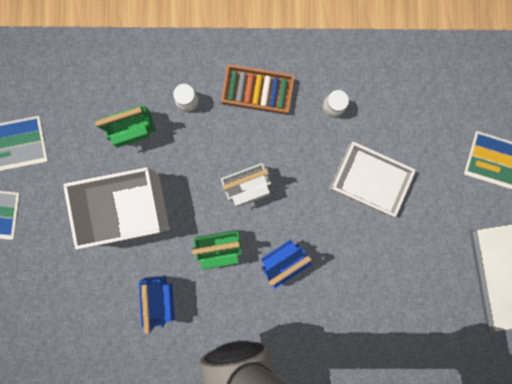

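View pics/scene0.png

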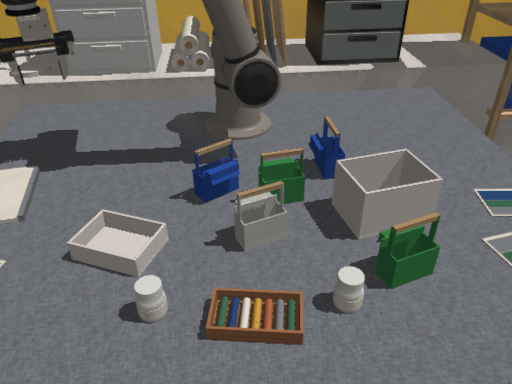

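The top view shows the aluminium caddy at about (247,183), its wooden handle at (245,180) and the lip towards the robot. The tub rim corners are near (65,184), (149,170), (164,234) and (78,246), so its long sides run across the image. I'll measure both from depth.

```bash
cat > h.py <<'E'
import numpy as np,cv2
def pts(p,d,mtx,view):
    v,u=np.mgrid[:d.shape[0],:d.shape[1]]
    c=np.stack([(u-mtx[0,2])/mtx[0,0]*d,(v-mtx[1,2])/mtx[1,1]*d,d],-1)
    T=np.linalg.inv(view); return c@T[:3,:3].T+T[:3,3]
def rect(P):
    (c,s,a)=cv2.minAreaRect((P[:,:2]*1000).astype(np.float32)); return np.round(c,1),np.round(s,1),round(a,1)
E
python3 - <<'E'
from h import *
f=np.load("top0.npz");p,d=f['p'],f['d'];W=pts(p,d,f['mtx'],f['view'])
def box(u0,u1,v0,v1):
    m=np.zeros(d.shape,bool);m[v0:v1,u0:u1]=1;return m&(d>0)
def comp(m):
    n,l,s,_=cv2.connectedComponentsWithStats(m.astype(np.uint8),connectivity=8);return l==1+np.argmax(s[1:,4])
Z=W[...,2]
b=box(215,275,155,215)
for lo,hi in [(.115,.15),(.06,.1),(.03,.15)]:
    m=b&(Z>lo)&(Z<hi);print("caddy",lo,m.sum(),rect(W[m]),np.median(Z[m]))
hsv=cv2.cvtColor(p,cv2.COLOR_RGB2HSV)
m=comp(b&(hsv[...,1]>90)&(hsv[...,0]<25));print("handle",m.sum(),rect(W[m]),np.percentile(Z[m],[10,50,90]),np.median(W[m],0))
b=box(50,185,155,260);m=comp(b&(Z>.105)&(Z<.14));print("tub",m.sum(),rect(W[m]),np.median(Z[m]))
print("table z",np.median(Z[300:330,300:330]))
# others >.03 
for n,b in dict(greenA=box(90,165,95,155),greenB=box(185,250,222,275)).items():
    m=b&(Z>.03);print(n,rect(W[m]),Z[m].max())
E
```

```text
caddy 0.115 240 (array([570.2,  19.9]), array([ 10.8, 100. ]), 21.4) 0.13053972918679158
caddy 0.06 544 (array([559.8,  15.8]), array([ 72.2, 100.1]), 20.8) 0.0836377250109347
caddy 0.03 870 (array([559.7,  15.8]), array([ 72.5, 100.2]), 20.8) 0.0847532856617953
handle 169 (array([570.2,  19.6]), array([ 8.5, 96.6]), 21.5) [0.1285891  0.13083449 0.13283633] [0.56991744 0.02182767 0.13083449]
tub 1113 (array([510.5, 302.3]), array([140.3, 181.5]), 11.4) 0.11860415034552185
table z 4.6608296760064505e-05
greenA (array([692.8, 284.9]), array([ 73.3, 101.1]), 18.5) 0.13536128194042807
greenB (array([415.1,  80.8]), array([ 72.9, 100.5]), 9.5) 0.13690271997623205
```

Caddy: handle centre (0.570, 0.020), yaw 21.4°. Tub: centre (0.5105, 0.302), yaw 11.4°. I'll use the near long wall, so I turn −93.1° about tool z and then travel above the handle.

```bash
python3 -m pendant '[[[0,0,0,0,0,-0.1806],[0,0,0,0,0,-0.1806],[0,0,0,0,0,-0.1806],[0,0,0,0,0,-0.1806],[0,0,0,0,0,-0.1806],[0,0,0,0,0,-0.1806],[0,0,0,0,0,-0.1806],[0,0,0,0,0,-0.1806],[0,0,0,0,0,-0.1806]]]' 0.6
python3 -m pendant '[[[0.0279,0.0472,0,0,0,0],[0.0279,0.0472,0,0,0,0],[0.0279,0.0472,0,0,0,0],[0.0279,0.0472,0,0,0,0],[0.0279,0.0472,0,0,0,0],[0.0279,0.0472,0,0,0,0],[0.0279,0.0472,0,0,0,0],[0.0279,0.0472,0,0,0,0],[0.0279,0.0472,0,0,0,0],[0.0279,0.0472,0,0,0,0],[0.0279,0.0472,0,0,0,0],[0.0279,0.0472,0,0,0,0]]]'
cat >> h.py <<'E'
def tool(target,yaw):
    "shift in tool axes to bring TCP to target (world), and turn about tool z to tool-x yaw (deg)"
    from station import arm
    from scipy.spatial.transform import Rotation as R
    s=arm.state();r=R.from_quat(s['eef_rot']);M=r.as_matrix()
    y=np.degrees(np.arctan2(M[1,0],M[0,0]))
    print("pos",np.round(s['position'],4),"yaw",round(y,2),"tilt",np.round(M[:2,2],4),"shift",np.round(M.T@(np.array(target)-s['position']),4),"turn z",round(np.radians(y-yaw),4),
      "t",s['t'],"F",np.round(s['contact_force'],2),"open",round(s['opening'],4),s['finger_force'])
E
python3 - <<'E'
from h import *
tool([.570,.020,.106],111.4)
E
```

```text
t: 1.23
position: [0.1645, -0.4983, 0.2263]
eef_rot: [0.561, 0.828, 0.0, -0.0]
contact_force: [-0.3, -0.1, -0.5]
opening: 0.055
finger_force: 0.0
t: 2.72
position: [0.5706, 0.0214, 0.2263]
eef_rot: [0.564, 0.826, -0.0, -0.0]
contact_force: [0.4, -0.9, 0.3]
opening: 0.0549
finger_force: 0.0
pos [0.5706 0.0214 0.2263] yaw 111.4 tilt [-0.0006 -0.0002] shift [-0.0011 -0.001   0.1203] turn z 0.0 t 2.725 F [ 0.37 -0.91  0.33] open 0.0549 0.0
```

```bash
python3 -m pendant '[[[-0.001,-0.001,0.02,0,0,0],[0,0,0.03,0,0,0],[0,0,0.03,0,0,0],[0,0,0.02,0,0,0],[0,0,0.014,0,0,0],[0,0,0.0063,0,0,0],[0,0,0,0,0,0],[0,0,0,0,0,0]]]' 0.6 30
python3 - <<'E'
from h import *
from station import arm
tool([.570,.020,.106],111.4)
p,d=arm.snapshot("wrist");cv2.imwrite("pics/w1.png",p[:,:,::-1])
E
```

```text
t: 3.72
position: [0.5697, 0.0184, 0.1072]
eef_rot: [0.564, 0.826, 0.0, 0.001]
contact_force: [0.4, -0.2, 0.8]
opening: 0.0549
finger_force: 0.0
pos [0.5697 0.0184 0.1072] yaw 111.39 tilt [ 0.0015 -0.0002] shift [0.0014 0.0008 0.0012] turn z -0.0002 t 3.725 F [ 0.38 -0.25  0.76] open 0.0549 0.0
```

View pics/w1.png

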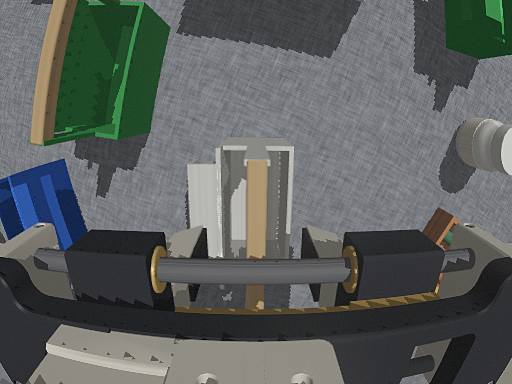

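The wrist view shows the handle at column 257, centred between the fingers (about columns 190 and 320), with the lip on the left, towards the robot. I'll close and lift.

```bash
python3 -m pendant '[[[0,0,0.001,0,0,0],[0,0,0,0,0,0],[0,0,0,0,0,0],[0,0,0,0,0,0],[0,0,0,0,0,0],[0,0,0,0,0,0],[0,0,0,0,0,0],[0,0,0,0,0,0]]]' 0 35
python3 -m pendant '[[[0,0,-0.005,0,0,0],[0,0,-0.015,0,0,0],[0,0,-0.025,0,0,0],[0,0,-0.03,0,0,0],[0,0,-0.03,0,0,0],[0,0,-0.025,0,0,0],[0,0,-0.015,0,0,0],[0,0,-0.005,0,0,0],[0,0,0,0,0,0],[0,0,0,0,0,0]]]'
python3 - <<'E'
from h import *
tool([.570,.020,.256],101.4)
E
```

```text
t: 4.78
position: [0.5692, 0.0185, 0.1053]
eef_rot: [0.564, 0.826, -0.0, -0.0]
contact_force: [0.7, 0.3, -1.4]
opening: 0.0095
finger_force: 35.0
t: 6.02
position: [0.5688, 0.0185, 0.2543]
eef_rot: [0.564, 0.826, -0.001, -0.001]
contact_force: [-0.6, 0.2, -2.4]
opening: 0.0094
finger_force: 35.0
pos [0.5688 0.0185 0.2543] yaw 111.39 tilt [-0.002   0.0001] shift [ 0.0009  0.0017 -0.0017] turn z 0.1744 t 6.025 F [-0.61  0.22 -2.44] open 0.0094 34.98376250267029
```

```bash
python3 -m pendant '[[[0,0,-0.005,0,0,0.0872],[0,0,0,0,0,0.0872],[0,0,0,0,0,0],[0,0,0,0,0,0]]]'
python3 - <<'E'
from h import *
tool([.4767,.2955,.262],101.4)
E
```

```text
t: 6.52
position: [0.5691, 0.0185, 0.2599]
eef_rot: [0.633, 0.774, -0.0, -0.0]
contact_force: [0.1, -0.4, -2.7]
opening: 0.0099
finger_force: 35.0
pos [0.5691 0.0185 0.2599] yaw 101.5 tilt [-0.001 -0.   ] shift [ 0.2898 -0.0353 -0.002 ] turn z 0.0017 t 6.525 F [ 0.12 -0.37 -2.72] open 0.0099 34.983859062194824
```

```bash
python3 -m pendant '[[[0.012,-0.0015,0,0,0,0],[0.028,-0.0034,0,0,0,0.002],[0.042,-0.0051,0,0,0,0],[0.042,-0.0051,0,0,0,0],[0.042,-0.0051,0,0,0,0],[0.042,-0.0051,0,0,0,0],[0.042,-0.0051,0,0,0,0],[0.028,-0.0034,0,0,0,0],[0.0118,-0.0015,0,0,0,0],[0,0,0,0,0,0],[0,0,0,0,0,0],[0,0,0,0,0,0]]]'
python3 - <<'E'
from h import *
from station import arm
tool([.4767,.2955,.262],101.4)
for n in ["top","wrist","scene"]:
    i=arm.camera_info(n)
    p,d=arm.snapshot(n);cv2.imwrite(f"pics/{n}2.png",p[:,:,::-1]);np.savez(f"{n}2.npz",p=p,d=d,**i)
E
```

```text
t: 8.02
position: [0.4783, 0.2948, 0.2604]
eef_rot: [0.635, 0.773, -0.0, 0.0]
contact_force: [-0.3, 0.0, -2.3]
opening: 0.0099
finger_force: 35.0
pos [0.4783 0.2948 0.2604] yaw 101.2 tilt [ 0.0001 -0.0003] shift [ 0.001  -0.0014 -0.0016] turn z -0.0034 t 8.025 F [-0.25  0.02 -2.31] open 0.0099 34.983640909194946
```

View pics/wrist2.png

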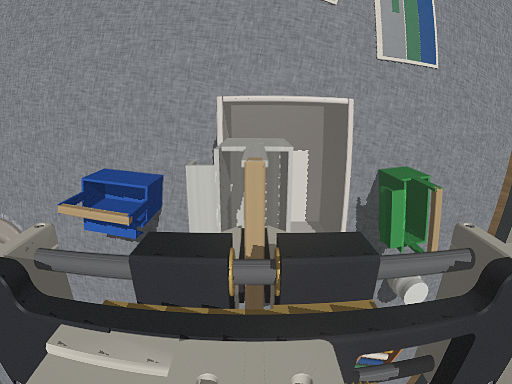

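View pics/scene2.png

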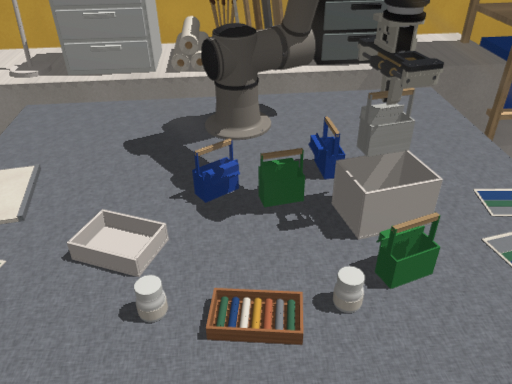

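The wrist view shows the caddy above the tub, with the lip plate at columns 188–217 and the tub rim at columns 217–353. I'll measure the lip and the near rim directly in the wrist depth.

Run:
```python
from h import *
f=np.load("wrist2.npz");p,d,K,V=[f[k] for k in('p','d','mtx','view')]
v,u=np.mgrid[:384,:512];x=(u-K[0,2])/K[0,0];y=(v-K[1,2])/K[1,1];r=np.hypot(x,y);s=np.tan(r)/np.maximum(r,1e-9)
T=np.linalg.inv(V);W=np.stack([x*s*d,y*s*d,d],-1)@T[:3,:3].T+T[:3,3]
a=np.radians(11.4);c=np.array([.5105,.3023]);q=W[...,:2]-c
X=(q@[np.cos(a),np.sin(a)])*1000;Y=(q@[-np.sin(a),np.cos(a)])*1000;Z=W[...,2]*1000
for row in (180,200,215):
    print(row,[(int(k),int(X[row,k]),int(Y[row,k]),int(Z[row,k])) for k in range(182,300,4)])
print([(k,int(X[100,k]),int(Y[100,k]),int(Z[100,k])) for k in range(214,360,8)])
m=(abs(Z-119)<5)&(Y>20)&(abs(X)<100)&(d>0);print("rim",X[m].min(),X[m].max(),Y[m].max())
m=m&(X<-55)&(Y>50)
if m.sum(): print(m.sum(),np.percentile(X[m],[2,50,98]))
f=np.load("top2.npz");W=pts(f['p'],f['d'],f['mtx'],f['view']);q=W[...,:2]-c
X=(q@[np.cos(a),np.sin(a)])*1000;Y=(q@[-np.sin(a),np.cos(a)])*1000;Z=W[...,2]*1000
b=(abs(X)<120)&(abs(Y)<110)&(f['d']>0)
m=b&(Z>105)&(Z<135);print("top rim",np.percentile(X[m],[1,99]),np.percentile(Y[m],[1,99]))
m=b&(Z>225)&(Z<248);print("top lip/pocket",m.sum(),np.percentile(X[m],[1,99]) if m.sum() else 0)
```

```text
180 [(182, -139, -22, 1), (186, -75, 31, 241), (190, -73, 31, 241), (194, -70, 31, 240), (198, -67, 31, 241), (202, -65, 31, 239), (206, -63, 31, 240), (210, -60, 31, 240), (214, -58, 31, 240), (218, -55, 30, 239), (222, -54, 27, 225), (226, -54, 22, 200), (230, -54, 14, 165), (234, -51, 12, 158), (238, -47, 12, 158), (242, -44, 12, 158), (246, -36, 41, 285), (250, -34, 41, 286), (254, -33, 41, 287), (258, -31, 41, 287), (262, -29, 41, 286), (266, -22, 12, 158), (270, -18, 12, 158), (274, -15, 12, 158), (278, -11, 12, 158), (282, -11, 19, 190), (286, -11, 26, 218), (290, -9, 27, 225), (294, 23, -22, 5), (298, 29, -22, 5)]
200 [(182, -141, -53, 0), (186, -135, -52, 0), (190, -74, 18, 240), (194, -71, 18, 240), (198, -68, 18, 239), (202, -66, 18, 239), (206, -63, 18, 240), (210, -61, 17, 239), (214, -58, 18, 240), (218, -55, 18, 241), (222, -54, 14, 228), (226, -54, 7, 202), (230, -54, -2, 169), (234, -51, -5, 159), (238, -47, -6, 158), (242, -44, -5, 159), (246, -36, 32, 287), (250, -35, 31, 286), (254, -33, 32, 287), (258, -31, 31, 285), (262, -29, 31, 286), (266, -22, -6, 158), (270
[... 684 characters left out ...]
), (282, -11, -6, 198), (286, -11, 3, 226), (290, -8, 3, 227), (294, 25, -74, 7), (298, 31, -75, 5)]
[(214, -88, 91, 0), (222, -65, 85, 117), (230, -56, 85, 119), (238, -48, 85, 120), (246, -41, 85, 119), (254, -33, 85, 120), (262, -25, 85, 121), (270, -17, 85, 121), (278, -9, 85, 119), (286, -1, 85, 119), (294, 6, 85, 120), (302, 14, 86, 121), (310, 22, 86, 121), (318, 31, 86, 119), (326, 39, 87, 121), (334, 47, 87, 120), (342, 56, 87, 120), (350, 64, 88, 120), (358, 116, 96, 1)]
rim -71.39941348001932 69.17700732133075 90.66182576810016
297 [-70.97421667 -66.93776501 -56.79858491]
top rim [-69.80043507  69.78985268] [-90.18684842  88.86662911]
top lip/pocket 282 [-75.22341351  -7.96551914]
```

Bar centre is at tub x −33 against a target of −34.5, so I shift −1.4 mm along tool y. About 117 mm remain to seat. I'll descend to just above the point where the leaf engages the rim.

```bash
python3 -m pendant '[[[0.001,-0.0014,0.008,0,0,-0.003],[0,0,0.016,0,0,0],[0,0,0.02,0,0,0],[0,0,0.018,0,0,0],[0,0,0.012,0,0,0],[0,0,0.006,0,0,0],[0,0,0.003,0,0,0],[0,0,0,0,0,0],[0,0,0,0,0,0]]]'
python3 - <<'E'
from h import *
from station import arm
tool([.4767,.2955,.1434],101.4)
i=arm.camera_info("wrist");p,d=arm.snapshot("wrist")
K,V=i['mtx'],i['view']
v,u=np.mgrid[:384,:512];x=(u-K[0,2])/K[0,0];y=(v-K[1,2])/K[1,1];r=np.hypot(x,y);s=np.tan(r)/np.maximum(r,1e-9)
T=np.linalg.inv(V);W=np.stack([x*s*d,y*s*d,d],-1)@T[:3,:3].T+T[:3,3]
a=np.radians(11.4);c=np.array([.5105,.3023]);q=W[...,:2]-c
X=(q@[np.cos(a),np.sin(a)])*1000;Y=(q@[-np.sin(a),np.cos(a)])*1000;Z=W[...,2]*1000
m=(abs(Z-119)<4)&(abs(X+67)<8)&(d>0)
for y0 in range(30,90,10):
    k=m&(abs(Y-y0)<5); print(y0,k.sum(),np.percentile(X[k],[3,50,97]).round(1) if k.sum() else '')
l=(abs(Z-155)<4)&(abs(X+65)<20)&(d>0);print("lip",l.sum(),np.percentile(X[l],[2,98]),np.median(Z[l]))
cv2.imwrite("pics/w3.png",p[:,:,::-1])
E
```

```text
t: 9.3
position: [0.4765, 0.2966, 0.1779]
eef_rot: [0.633, 0.774, 0.0, 0.0]
contact_force: [0.3, 0.2, -2.4]
opening: 0.0095
finger_force: 35.0
pos [0.4765 0.2966 0.1779] yaw 101.46 tilt [0.0009 0.0003] shift [-0.0011 -0.0001  0.0345] turn z 0.0011 t 9.3 F [ 0.27  0.18 -2.41] open 0.0095 34.98369097709656
30 0 
40 94 [-70.8 -67.7 -65. ]
50 120 [-70.8 -67.6 -65.1]
60 118 [-70.6 -67.4 -64.8]
70 121 [-70.4 -67.4 -64.7]
80 125 [-70.2 -67.3 -62. ]
lip 2282 [-76.88333243 -56.22101725] 157.94626732073047
```

View pics/w3.png

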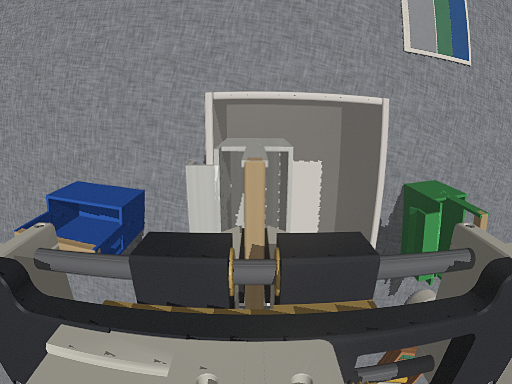

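The rim at columns 205–215 lies under the lip plate at columns 188–217. It spans −70.6 to −64.8, against a slot of about −74.5 to −59.5, so it is centred. I'll lower slowly.

```bash
python3 -m pendant '[[[0,0,0.004,0,0,0],[0,0,0.005,0,0,0],[0,0,0.005,0,0,0],[0,0,0.005,0,0,0],[0,0,0.004,0,0,0],[0,0,0.003,0,0,0],[0,0,0.002,0,0,0],[0,0,0.001,0,0,0],[0,0,0.001,0,0,0],[0,0,0,0,0,0],[0,0,0,0,0,0]]]'
python3 -m pendant '[[[0,0,0.0007,0,0,0],[0,0,0.0007,0,0,0],[0,0,0.0007,0,0,0],[0,0,0,0,0,0],[0,0,0,0,0,0]]]'
```

```text
t: 10.72
position: [0.4763, 0.2965, 0.1475]
eef_rot: [0.633, 0.774, 0.0, 0.0]
contact_force: [0.5, 0.2, -2.7]
opening: 0.0092
finger_force: 35.0
t: 11.35
position: [0.4763, 0.2964, 0.1453]
eef_rot: [0.633, 0.774, -0.0, 0.0]
contact_force: [0.0, 0.2, -2.4]
opening: 0.0098
finger_force: 35.0
```

```bash
python3 -m pendant '[[[0,0,0.0005,0,0,0],[0,0,0.0005,0,0,0],[0,0,0,0,0,0],[0,0,0,0,0,0]]]'
python3 -m pendant '[[[0,0,0.0005,0,0,0],[0,0,0.0005,0,0,0],[0,0,0,0,0,0],[0,0,0,0,0,0]]]'
```

```text
t: 11.85
position: [0.4763, 0.2965, 0.1443]
eef_rot: [0.633, 0.774, -0.0, 0.0]
contact_force: [-0.6, 0.7, -2.6]
opening: 0.0096
finger_force: 35.0
t: 12.35
position: [0.4763, 0.2965, 0.1433]
eef_rot: [0.633, 0.774, 0.0, 0.0]
contact_force: [-0.6, -0.5, -1.6]
opening: 0.0097
finger_force: 35.0
```

Contact is starting.

```bash
python3 -m pendant '[[[0,0,0.0004,0,0,0],[0,0,0,0,0,0],[0,0,0,0,0,0]]]'
python3 -m pendant '[[[0,0,0.0003,0,0,0],[0,0,0,0,0,0],[0,0,0,0,0,0]]]'
```

```text
t: 12.72
position: [0.4765, 0.2965, 0.1432]
eef_rot: [0.633, 0.774, 0.0, 0.0]
contact_force: [0.7, -0.9, 0.9]
opening: 0.0097
finger_force: 35.0
t: 13.1
position: [0.4767, 0.2965, 0.143]
eef_rot: [0.633, 0.774, 0.0, 0.0]
contact_force: [1.6, -0.2, 4.4]
opening: 0.0096
finger_force: 35.0
```

It is seated, but the pocket wall stands about 5 mm off the tub wall and would swing when released. I'll lift a hair, bring the pocket up to the wall, and seat it again.

```bash
python3 -m pendant '[[[0,0,-0.002,0,0,0],[0,-0.001,0,0,0,0],[0,-0.001,0,0,0,0],[0,-0.001,0,0,0,0],[0,-0.0005,0,0,0,0],[0,0,0,0,0,0],[0,0,0,0,0,0]]]'
python3 -m pendant '[[[0,-0.0005,0,0,0,0],[0,-0.0003,0,0,0,0],[0,0,0,0,0,0],[0,0,0,0,0,0]]]'
```

```text
t: 13.98
position: [0.4729, 0.2958, 0.1446]
eef_rot: [0.633, 0.774, 0.0, 0.0]
contact_force: [0.3, -0.7, -2.9]
opening: 0.0096
finger_force: 35.0
t: 14.48
position: [0.4721, 0.2956, 0.1446]
eef_rot: [0.633, 0.774, -0.0, 0.0]
contact_force: [-0.2, -0.5, -2.5]
opening: 0.0098
finger_force: 35.0
```

```bash
python3 -m pendant '[[[0,-0.0005,0,0,0,0],[0,0,0,0,0,0],[0,0,0,0,0,0]]]'
python3 -m pendant '[[[0,0,0.0007,0,0,0],[0,0,0.0006,0,0,0],[0,0,0.0003,0,0,0],[0,0,0,0,0,0],[0,0,0,0,0,0]]]'
python3 -m pendant '[[[0,0,0.0003,0,0,0],[0,0,0,0,0,0],[0,0,0,0,0,0]]]'
```

```text
t: 14.85
position: [0.4716, 0.2955, 0.1446]
eef_rot: [0.633, 0.774, -0.0, 0.0]
contact_force: [0.4, -0.3, -3.1]
opening: 0.0095
finger_force: 35.0
t: 15.48
position: [0.4717, 0.2955, 0.1432]
eef_rot: [0.633, 0.774, 0.0, 0.0]
contact_force: [0.4, -0.8, 0.6]
opening: 0.0095
finger_force: 35.0
t: 15.85
position: [0.4719, 0.2956, 0.1431]
eef_rot: [0.633, 0.774, 0.0, 0.0]
contact_force: [-0.8, -0.7, 4.5]
opening: 0.0096
finger_force: 35.0
```

```bash
python3 -m pendant '[[[0,0,0,0,0,0],[0,0,0,0,0,0],[0,0,0,0,0,0],[0,0,0,0,0,0],[0,0,0,0,0,0],[0,0,0,0,0,0]]]' 0.45
python3 - <<'E'
from h import *
from station import arm
tool([.4767,.2955,.1434],101.4)
p,d=arm.snapshot("wrist");cv2.imwrite("pics/w4.png",p[:,:,::-1])
E
```

```text
t: 16.6
position: [0.4715, 0.2955, 0.1427]
eef_rot: [0.633, 0.774, -0.0, 0.0]
contact_force: [-0.3, -0.3, -0.5]
opening: 0.0414
finger_force: 0.0
pos [0.4715 0.2955 0.1427] yaw 101.46 tilt [-0.     -0.0001] shift [-0.001   0.005  -0.0007] turn z 0.001 t 16.6 F [-0.25 -0.34 -0.49] open 0.0414 0.0
```

View pics/w4.png

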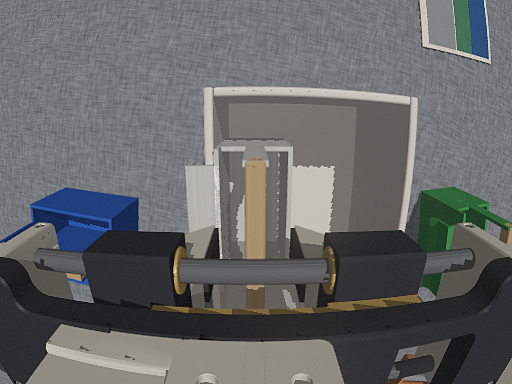

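The handle (column 256) is free between the open fingers and the lip (187–215) straddles the rim at column ~210. Now I'll retreat straight up.

```bash
python3 -m pendant '[[[0,0,-0.006,0,0,0],[0,0,-0.01,0,0,0],[0,0,-0.02,0,0,0],[0,0,-0.03,0,0,0],[0,0,-0.03,0,0,0],[0,0,-0.03,0,0,0],[0,0,-0.02,0,0,0],[0,0,0,0,0,0],[0,0,0,0,0,0]]]'
python3 - <<'E'
from h import *
from station import arm
i=arm.camera_info("wrist");p,d=arm.snapshot("wrist");K,V=i['mtx'],i['view']
v,u=np.mgrid[:384,:512];x=(u-K[0,2])/K[0,0];y=(v-K[1,2])/K[1,1];r=np.hypot(x,y);s=np.tan(r)/np.maximum(r,1e-9)
T=np.linalg.inv(V);W=np.stack([x*s*d,y*s*d,d],-1)@T[:3,:3].T+T[:3,3]
a=np.radians(11.4);q=W[...,:2]-[.5105,.3023]
X=(q@[np.cos(a),np.sin(a)])*1000;Y=(q@[-np.sin(a),np.cos(a)])*1000;Z=W[...,2]*1000
b=(abs(X)<80)&(abs(Y)<95)&(d>0)
def R(n,m):print(n,m.sum(),*[np.percentile(A[m],[2,50,98]).round(1) for A in (X,Y,Z)])
R("handle",b&(Z>158)&(Z<175)&(abs(X+40)<20)); R("lip",b&(abs(Z-122)<6)&(X<-50)&(abs(Y)<38))
R("pocket floor",b&(Z>25)&(Z<55)&(X<-5)&(X>-58)); R("rim",b&(abs(Z-119)<4)&(abs(Y)>50))
p,d=arm.snapshot("scene");cv2.imwrite("pics/s5.png",cv2.resize(p[90:370,160:480,::-1],None,fx=2,fy=2))
E
```

```text
t: 17.77
position: [0.4712, 0.2953, 0.288]
eef_rot: [0.633, 0.774, -0.001, -0.0]
contact_force: [0.5, -0.3, -0.9]
opening: 0.0416
finger_force: 0.0
handle 1011 [-43.3 -39.2 -34.3] [-45.2   4.7  51.6] [167.7 169.4 170.8]
lip 1119 [-79.7 -70.2 -61.2] [-35.4   1.5  36.2] [121.4 123.5 125. ]
pocket floor 1534 [-57.2 -29.7 -10.3] [-83.8  -6.2  84.3] [29.  41.5 52.7]
rim 1539 [-70.1 -21.9  67.6] [-88.   73.3  90. ] [115.9 120.4 122. ]
```

View pics/s5.png

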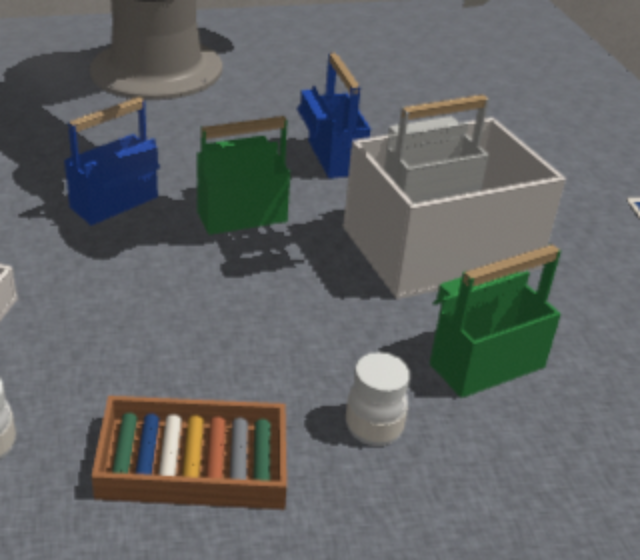

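The caddy hangs upright inside the tub: handle at z 0.169, lip on and outside the near rim, pocket about 40 mm above the table. The tub and bystanders are where they were.

```bash
python3 -c "
from station import arm
print(arm.job_done())"
```

```text
the job is handed in; nothing more can be done
None
```

I hung the brush caddy upright on the tub's long wall nearest the robot, with the lip outside and the pocket clear of the floor, then let go, backed the gripper off, and handed the job in at about 18 s of the 42 s allowed; no verdict came back.

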